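# Take a board's length with a spring tape and lock it

## Task

Take the length of the grey cover board on the sloping easel with the tape measure: hook the tape's end over the middle of the board's upper edge, draw the case back down the slope until its foot sits snug against the board's lower edge, let it rest there and push the lock on its top fully down. Then lift the locked tape off the board, hook end a little first so that the blade does not shift, and stand it upright on the clipboard, its case on the middle of the paper, for the length to be written down; leave the card pack, the glue stick and the bone folder beside the easel alone.

Things in the scene. Friction and masses are not known exactly. Their poses are not given: they have to be found in the camera images.
- tape: Loose tape measure, 0.35 kg, standing upright: a dark D-shaped case 42 mm wide, 66 mm high, 88 mm long, flat sides. Origin under the middle of its foot; x points along the blade to the hook, y across, z up. The foot's sole reaches from x = -38 to 28 mm; the nose overhangs it from x = 28 to 50 mm, its underside 11 mm up.
- tape_grip (a point): Where to grip the tape's case, across its 42 mm: the middle of the case between its flat round sides (radius 29 mm), at x = -6, y = 0, z = 42 mm in the tape's frame; the case's round top is 24 mm above it. Grip firmly (40 to 60 N), as the hook's pull tends to turn the case in the hand, and keep the fingertips 20 mm above the sole.
- tape_hook (a point): Tip of the hook: middle of the lower rim of its inner face, which bears on an edge. The hook is a steel plate 24 mm wide, 2.5 mm thick, reaching from 2 to 17 mm above the level of the sole. With the blade in, this point is at x = 50.5, y = 0, z = 2 mm in the tape's frame; it moves along the tape's x with joint tape_blade.
- tape_blade (a joint): How far the blade is out, m: 0 in, at most 0.150. Hook on the board's upper edge and foot against its lower edge: 0.1075. The blade is straight, stiff, white, 22 mm wide, its underside 13 mm above the sole's level. A spring pulls it in with 2.4 N when in and 2.8 N when 110 mm out, and so keeps a case that was set snug against the board there when let go. Strong pulls drag it through the set brake.
- tape_lock (a joint): Travel of the lock, a ribbed thumb pad on top of the case in front: 0 up (blade free), 0.008 fully down. It moves along the tape's -z against 7 N of friction; from about 0.0035 on a brake presses on the blade, and the push grows to some 15 N at the end. It stays where it is left; fully down, the brake holds the blade.
- tape_lock_top (a point): Middle of the top face of the lock pad (18 mm along the blade, 24 mm across). When up it lies at x = 24, y = 0, z = 68 mm in the tape's frame, 2 mm above the round top of the case behind it; fully down, at z = 60.
- easel: Fixed wooden table easel, 250 mm wide, 240 mm deep, 132 mm high. Origin on the table under its middle, z up. Its face rises at 28 degrees along its x axis (away from the robot at yaw 0), from x = -109, z = 30 mm to x = 82, z = 132 mm. Two rests 10 mm high, 36 mm wide, at y = +-68 mm, stand under the cover board's lower edge; between them the edge is free, with 100 mm of bare slope below it.
- board: The grey cover board to be measured: 130 mm along the slope, 160 mm wide, 8 mm thick, held flat on the easel by two small turn-buttons at its sides (12 mm above the slope, 70 mm and more from the middle). It is fixed to the easel. Its frame is level (x and y along the easel's, z up); its origin is the middle of the lower edge, on the sloping face.
- board_top (a point): Middle of the upper rim of the board's upper edge, where the hook goes over (frame level, as the board's). The board overhangs the easel's own top edge by 14 mm, so the space beyond and under it is free.
- board_low (a point): Middle of the upper rim of the board's lower edge, where the foot is to sit; the sloping face is 8 mm below it at right angles to the slope.
- clipboard: Fixed clipboard lying flat, 225 mm (x) by 150 mm (y), 4 mm thick, with a white sheet and a low steel clip (11 mm high) at its +x end. Origin under its middle. The case goes on the middle of the sheet; the blade may point any way.
- glue_stick: Glue stick standing, 24 mm wide, 86 mm high; origin under it. To be left alone.
- card_pack: Banded pack of cards, 56 x 86 x 33 mm; origin under it. To be left alone.
- bone_folder: Bone folder lying flat, 24 x 162 x 8 mm; origin under it. To be left alone.
There are look-alikes about, which are no part of the job. What is shaped like the tape but blue is not meant.

How it is judged:
On the way, in this order (a step that is already met when the one before it is completed fails the run):
1. the hook is over the board's upper edge and the blade drawn out at least 60 mm (x of tape_hook in the frame of board_top between -0.004 and 0.014 m and z of tape_hook in the frame of board_top between -0.013 and -0.0015 m and y of tape_hook in the frame of board_top between -0.07 and 0.07 m and value of joint tape_blade above 0.06 m), for 0.1 s.
2. with the hook still on the edge and the foot against the board's lower edge (blade out 107.5 mm, within 4 mm), the lock is pressed down (x of tape_hook in the frame of board_top between -0.004 and 0.014 m and z of tape_hook in the frame of board_top between -0.013 and -0.0015 m and y of tape_hook in the frame of board_top between -0.07 and 0.07 m and value of joint tape_blade between 0.1035 and 0.1115 m and value of joint tape_lock above 0.0063 m), for 0.2 s.
At the end, for the whole second after the job is handed in: The tape stands upright (within 7 degrees) and still on the clipboard's sheet (its origin within 75 mm towards the free end, 60 mm towards the clip and 55 mm sideways of the clipboard's middle), the lock down (over 6.3 of 8 mm), the blade still out at the board's length, 107.5 mm within 4 mm (value of joint tape_blade between 0.1035 and 0.1115 m and value of joint tape_lock above 0.0063 m and x of tape in the frame of clipboard between -0.075 and 0.06 m and y of tape in the frame of clipboard between -0.055 and 0.055 m and z of tape in the frame of clipboard below 0.009 m and angle between tape's own z axis and vertical below 0.12 rad and linear speed of tape below 0.02 m/s); the robot touches nothing.
It fails at once if the card pack, the glue stick or the bone folder is moved by more than 40 mm (distance of any of card_pack, glue_stick, bone_folder from where it was at the start of the episode above 0.04 m).
It also fails if it takes over 59 s, if anything falls off the work surface, if the arm or the gripper's body presses on something with over 40 N, if the wrist force passes 120 N, or if a joint passes its speed limit or range.

## Robot

A 6-joint arm with a two-finger parallel gripper is mounted at the origin on a cart in front of the work surface, level with it; the furniture and walls round the work are solid. World frame = base frame: x ahead of the robot, y to its left, z up, the work surface at z = 0. Lengths are in m, angles in rad, forces in N, time in s.
With the tool pointing down it reaches from about 0.3 to 0.875 m from the base axis. Payload 6.4 kg.
Tool frame: the origin (TCP) lies on the centre line of the jaws, within the pads' length; the fingertips stand robot.tips_ahead ahead of it and the grasp point (between the pads) lies 8 mm behind it (robot.tips_ahead is the distance from the TCP to the fingertips, in m); z points along the fingers, y is the line along which they close (so a half turn about z gives the same grasp; the last joint's range is limited). The gripper opens to 88 mm and grips with 3 to 60 N. Pads are 18 mm wide; open, the fingers measure 123 mm over their backs; the gripper's body (75 mm by 187 mm) begins 45 mm behind the grasp point.
Start: joints at [-1.533, 0.181, 1.607, -0, 1.354, -0.206], TCP at [0.139, -0.558, 0.25] pointing down, gripper open.
Joint ranges: [-2.99, 2.99], [-0.89, 2.07], [0.3, 2.58], [-1.14, 4.28], [0, 2.63], [-3.12, 3.12]. Speed limits (rad/s): [2.57, 2.57, 3.01, 3.14, 3.14, 3.14].

## Interface

Orientations are given as a rotation vector (axis times angle).
In Python, from plant import monitor, viewer, ticket, robot gives the robot as it stands.
- The arm moves only by the shell command python3 -m pendant 'ROWS' [FORCE]. ROWS is JSON, one flat list of numbers, 5 for each row, row after row: the shift along the tool's x, y, z in mm, then the turn about the tool's z in degrees, then the opening, from -1 (shut) to 1 (fully open). A call has 1 to 12 rows; each row shifts and turns the commanded pose from where the row before left it, along the tool's axes as they then stand; what a row does not reach is not made up. A row lasts 1/12 s, in which the tool goes at most 41.7 mm and 7.16 degrees, less where a joint would pass 70% of its speed; a pose out of reach is approached as far as the arm can. A call is refused whole if a number of a shift passes 41.7 or a number of a turn 7.16, either way. A call with a gripper value outside its range is refused whole. The fingers move at their own pace and stop on an object; FORCE is the grip in N (left out, the last holds). Time passes only in rows, so rows that do not move let the fingers close. It gives the time, the measured TCP pose, the force, the opening and the grip force at its end, in the units of the state.
- monitor.get_state(): the state, without advancing time (a new reading comes with each control period).
- viewer.capture(name): name is "scene" or "side" or "wrist"; returns a dict with "img" (480x640x3 uint8, blue, green, red), "fx", "fy", "cx", "cy" (pixels), "k1" (the pictures are not rectified: a ray, as slopes to the right and down, at radius r is drawn at 1 + k1 r^2 times it, then the intrinsics apply), "rvec" (rotation vector, rad) and "tvec" (3), from world to camera coordinates, as OpenCV has them; the wrist camera has in their place "T_tool_cam" (4x4, takes a point from camera to tool coordinates, whose origin is the TCP and whose axes are the flange's). Camera axes: x right, y down, z forward; pixel columns grow to the right and rows downward; lengths in m; the calibration is good to about 2 mm. A picture is of the moment at which its call begins: read the wrist's pose just before it. There is no depth.
- ticket.close_job(): hands the job in; it is judged then, once.
The state is a dict: "time": time; "q": joint angles; "joint_velocities": joint speeds; "effort": joint torques, N m; "position": TCP position; "tcp_rot": TCP orientation; "ft_force": force on the tool from outside, world axes, zero at the start; "moment": the same for the moment, N m; "finger_gap": finger opening in m; "grasp_force": force on a finger pad.
Only numpy, scipy, OpenCV 4.12 (cv2) and the standard library are available. Lean on these libraries where they do the work, as an engineer would, in place of code of your own. Each camera call takes 0.05 s, during which the arm holds its last target. There are 200 camera calls.

## Working session

There is one attempt and no reset: what is moved stays moved. The work goes in short steps, Python scripts to look and compute and a shell command to move; the robot and the scene stay as the last step left them, time stands still between calls to the robot, and variables do not carry over. Pictures are saved under pics/ and viewed, at most 10 in all, crops included, and the job is handed in when it is done.

```bash
mkdir -p pics; ls
python3 - <<'E'
from plant import monitor, viewer, ticket, robot
import cv2
s=monitor.get_state();print(s, robot.tips_ahead)
for n in("scene","side"):
    c=viewer.capture(n);cv2.imwrite(f"pics/{n}0.png",c["img"]);print({k:v for k,v in c.items() if k!="img"})
c=viewer.capture("wrist");print(c["T_tool_cam"],c["fx"])
E
```

```text
pics
{'time': 0.0, 'q': array([-1.53326440e+00,  1.81513696e-01,  1.60800633e+00, -1.29405771e-05,
        1.35377949e+00, -2.06314741e-01]), 'joint_velocities': array([ 0.00037141, -0.00051188,  0.00065982, -0.00056821, -0.00078216,
       -0.00017149]), 'effort': array([-7.35281501e-04, -4.33872199e+01, -3.41850293e+01,  7.02870497e-02,
        3.87302390e-02, -1.51716895e-04]), 'position': array([ 0.13881176, -0.55746433,  0.2488263 ]), 'tcp_rot': array([-3.11658145e+00, -3.81882552e-01, -2.06108314e-04]), 'ft_force': array([-0.09815675,  0.43240513,  0.26667377]), 'moment': array([-0.04037964, -0.01683512,  0.00988096]), 'grasp_force': 0.0, 'finger_gap': 0.08798672456688994} 0.011
{'fx': 456.8927460615369, 'fy': 456.8927460615369, 'cx': 315.86159483787276, 'cy': 238.4807238250154, 'k1': -0.059906751423002814, 'rvec': array([ 1.3549166 , -2.24430411,  0.86339156]), 'tvec': array([0.34850206, 0.31659204, 1.06373427])}
{'fx': 482.2238726457081, 'fy': 482.2238726457081, 'cx': 316.63283111499476, 'cy': 237.15096341340774, 'k1': 0.03733952158958926, 'rvec': array([ 2.28381951, -0.40373727,  0.2052495 ]), 'tvec': array([-0.35651254,  0.28473524,  1.28938148])}
[[ 5.18954858e-04 -9.51484984e-01 -3.07694743e-01  8.01275134e-02]
 [ 9.99998698e-01  2.36623740e-05  1.61341654e-03  1.47648495e-04]
 [-1.52786082e-03 -3.07695180e-01  9.51483758e-01 -1.34551634e-01]
 [ 0.00000000e+00  0.00000000e+00  0.00000000e+00  1.00000000e+00]] 424.40744967011
```

View pics/scene0.png

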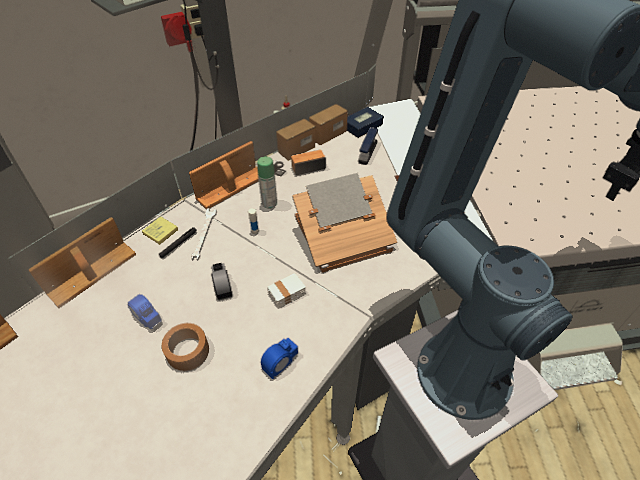

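View pics/side0.png

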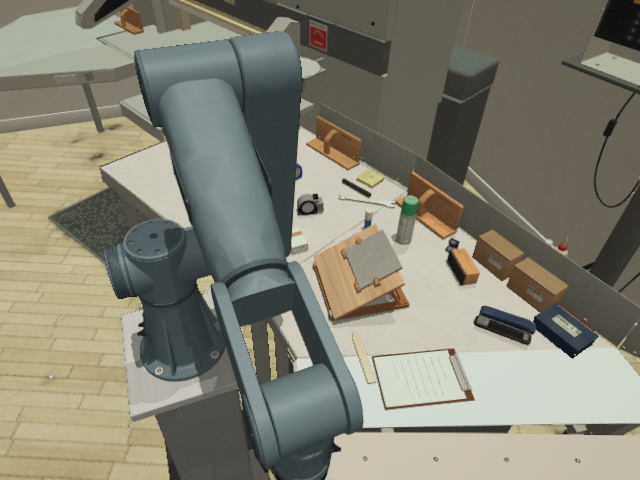

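The scene view shows the dark tape at about (221,281), with the easel at (345,220). The side view shows the tape at (310,205), the easel at (360,275) and the clipboard at (423,378). The two blue tapes are the look-alikes.

```bash
cat > h.py <<'E'
import numpy as np, cv2
from scipy.optimize import least_squares
from scipy.spatial.transform import Rotation as R
from plant import monitor, viewer, robot
def cam(name):
    s=monitor.get_state(); c=viewer.capture(name); K=dict(c)
    if name=="wrist":
        T=np.eye(4);T[:3,:3]=R.from_rotvec(s["tcp_rot"]).as_matrix();T[:3,3]=s["position"]
        M=np.linalg.inv(T@c["T_tool_cam"])
    else:
        M=np.eye(4);M[:3,:3]=cv2.Rodrigues(c["rvec"])[0];M[:3,3]=c["tvec"]
    K["M"]=M;return K
def proj(K,P):
    P=np.atleast_2d(P)@K["M"][:3,:3].T+K["M"][:3,3]
    a=P[:,:2]/P[:,2:];a=a*(1+K["k1"]*(a**2).sum(1,keepdims=True))
    return a*[K["fx"],K["fy"]]+[K["cx"],K["cy"]]
def onz(K,uv,z):
    A=np.array([[K["fx"],0,K["cx"]],[0,K["fy"],K["cy"]],[0,0,1]])
    a=cv2.undistortPoints(np.array(uv,float).reshape(-1,1,2),A,np.array([K["k1"],0,0,0.])).reshape(-1,2)
    d=np.c_[a,np.ones(len(a))]@K["M"][:3,:3];o=-K["M"][:3,:3].T@K["M"][:3,3]
    return o+d*((z-o[2])/d[:,2])[:,None]
def rz(y): return R.from_euler("z",y).as_matrix()
def fr(x,y,yaw,P): return np.atleast_2d(P)@rz(yaw).T+[x,y,0]
def fit(obs,guess):  # obs: list of (K,uv,local pts); x,y,yaw
    f=lambda p:np.concatenate([(proj(K,fr(*p,P))-uv).ravel() for K,uv,P in obs])
    r=least_squares(f,guess,loss="soft_l1");return r.x,f(r.x)
E
python3 - <<'E'
from h import *
a=cam("scene")["img"];b=cam("side")["img"]
z=lambda i,x,y,w,h,s:cv2.resize(i[y:y+h,x:x+w],(w*s,h*s),interpolation=cv2.INTER_CUBIC)
o=np.zeros((600,800,3),np.uint8)
o[:240,:240]=z(a,200,260,40,40,6)
o[:240,240:480]=z(b,290,185,40,40,6)
o[240:600,:400]=z(b,310,225,100,90,4)
o[:240,480:800]=z(b,345,340,160,80,2)[:240,:320].repeat(1,0) if 0 else np.pad(z(b,345,340,160,80,2),((0,80),(0,0),(0,0)))
o[240:600,400:800]=z(a,290,170,100,90,4)
cv2.imwrite("pics/c1.png",o)
E
```

```text
(no output)
```

View pics/c1.png

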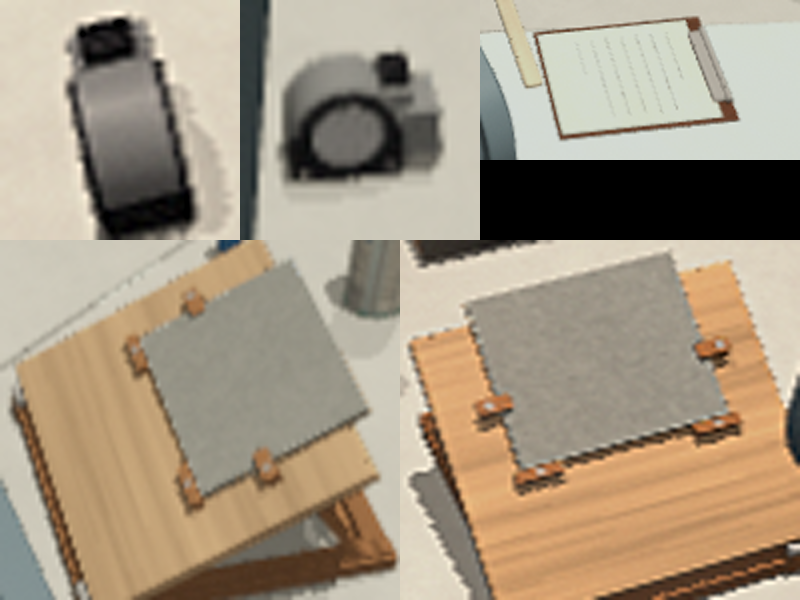

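The crops show the board corners, the clipboard with its clip at the right end, and the tape with its nose to the right in the side view and up in the scene view. Next I fit the poses.

Run:
```python
from h import *
A=cam("scene");B=cam("side")
for K in(A,B):print("cam",(-K["M"][:3,:3].T@K["M"][:3,3]).round(3))
s1=lambda p:np.array(p,float)/4*1+[310,225-60]
s2=lambda p:np.array(p,float)/4+[290-100,170-60]
tA=lambda p:np.array(p,float)/6+[200,260]
tB=lambda p:np.array(p,float)/6+[290-40,185]
cB=lambda p:np.array(p,float)/2+[345-240,340]
print("clip",onz(B,cB([(535,33),(697,17),(738,120),(562,138)]),.004).round(3))
u=np.array([np.cos(np.radians(28)),0,np.sin(np.radians(28))]);n=np.array([-u[2],0,u[0]])
lo=np.array([-.109,0,.03])+.1005*u+.008*n; up=lo+.13*u; Y=np.array([0,.08,0])
pb=s1([(145,345),(203,497),(290,262),(368,410)])
pa=s2([(520,465),(730,412),(467,303),(670,253)])
P=np.array([lo+Y,lo-Y,up+Y,up-Y])
print(onz(B,pb,.1).round(3),onz(A,pa,.1).round(3))
for PB in(P,):
  p,r=fit([(A,pa,P),(B,pb,P)],[.55,-.2,0]);print("easel",p.round(4),r.round(1))
  print("low",fr(*p,lo).round(4),"top",fr(*p,up).round(4))
# tape
print(onz(A,tA([(105,38),(150,225),(150,205)]),.05).round(3),onz(B,tB([(393,68),(288,178),(405,175)]),0.0).round(3))
for sy in(.021,-.021):
  PA=np.array([[.024,0,.068]]);
  obs=[(A,tA([(107,38)]),PA),(B,tB([(347,137),(393,66),(288,178)]),np.array([[-.006,sy,.04],[.024,0,.066],[-.038,sy,0]]))]
  for y0 in (0,1.5,3,-1.5):
    p,r=fit(obs,[.6,.2,y0]);print(sy,p.round(4),r.round(1))
```

```text
cam [-0.269  0.526  1.002]
cam [ 0.047 -0.83   1.086]
clip [[ 0.459 -0.209  0.004]
 [ 0.673 -0.259  0.004]
 [ 0.638 -0.404  0.004]
 [ 0.426 -0.353  0.004]]
[[ 0.505  0.089  0.1  ]
 [ 0.484 -0.061  0.1  ]
 [ 0.648  0.137  0.1  ]
 [ 0.629 -0.025  0.1  ]] [[ 0.497  0.12   0.1  ]
 [ 0.473 -0.035  0.1  ]
 [ 0.663  0.076  0.1  ]
 [ 0.642 -0.088  0.1  ]]
easel [ 0.5226  0.029  -0.1273] [ 0.7  0.   0.3 -0.9 -0.3 -1.5  0.4 -1.7 -2.1 -1.4 -0.9 -0.1  0.2 -1.1
  0.   0. ]
low [[0.4988 0.032  0.0842]] top [[0.6127 0.0174 0.1453]]
[[0.536 0.41  0.05 ]
 [0.431 0.427 0.05 ]
 [0.441 0.424 0.05 ]] [[0.559 0.488 0.   ]
 [0.464 0.409 0.   ]
 [0.53  0.389 0.   ]]
0.021 [0.5061 0.3998 0.3895] [-0.  -2.3 -2.9 -5.1 -0.1  0.1  0.1  0.8]
0.021 [0.5061 0.3998 0.3895] [-0.  -2.3 -2.9 -5.1 -0.1  0.1  0.1  0.8]
0.021 [0.5061 0.3998 0.3895] [-0.  -2.3 -2.9 -5.1 -0.1  0.1  0.1  0.8]
0.021 [0.5061 0.3998 0.3895] [-0.  -2.3 -2.9 -5.1 -0.1  0.1  0.1  0.8]
-0.021 [ 0.5041  0.415  -0.2327] [-0.1 -2.  -0.7 -1.5 -0.4  0.1  0.   1.1]
-0.021 [ 0.5041  0.415  -0.2327] [-0.1 -2.  -0.7 -1.5 -0.4  0.1  0.   1.1]
-0.021 [ 0.5041  0.415  -0.2327] [-0.1 -2.  -0.7 -1.5 -0.4  0.1  0.   1.1]
-0.021 [ 0.5041  0.415  -0.2327] [-0.1 -2.  -0.7 -1.5 -0.4  0.1  0.   1.1]
```

Easel frame at about (0.523, 0.029) with yaw -0.127, clipboard centre at about (0.549, -0.306), tape at about (0.504, 0.415) with yaw -0.23. I'll move towards the tape for a closer look.

```bash
cat >> h.py <<'E'
def go(x,y,z,yawdeg):  # prints what remains, in tool axes as after the turn
    s=monitor.get_state();M=R.from_rotvec(s["tcp_rot"]).as_matrix();yaw=np.degrees(np.arctan2(M[1,0],M[0,0]))
    N=rz(np.radians(yawdeg))@np.diag([1,-1,-1.]);d=N.T@(np.array([x,y,z])-s["position"])*1000
    print("t",round(s["time"],2),"pos",s["position"].round(4),"yaw",yaw.round(2),"tilt",M[2,2].round(4),"turn",round(yaw-yawdeg,2),"shift",d.round(1),"n",np.linalg.norm(d)/41.7,"F",s["ft_force"].round(1),"gap",s["finger_gap"].round(4),"q",s["q"].round(2))
E
python3 -m pendant '[0,0,-10,6.8,1, 0,0,-10,6.8,1, 0,0,-10,6.8,1, 0,0,-10,6.8,1]'
python3 -m pendant '[21.2,-33.6,0,0,1, 21.2,-33.6,0,0,1, 21.2,-33.6,0,0,1, 21.2,-33.6,0,0,1, 21.2,-33.6,0,0,1, 21.2,-33.6,0,0,1, 21.2,-33.6,0,0,1, 21.2,-33.6,0,0,1, 21.2,-33.6,0,0,1, 21.2,-33.6,0,0,1, 21.2,-33.6,0,0,1]'
python3 -c "
from h import *
go(.42,.42,.28,-13.2)"
```

```text
time: 0.68
position: [0.1388, -0.5579, 0.2901]
tcp_rot: [-3.119, 0.371, 0.0]
ft_force: [-0.4, -0.4, 0.5]
finger_gap: 0.0885
grasp_force: 0.0
time: 1.6
position: [0.4515, -0.2499, 0.29]
tcp_rot: [3.12, -0.362, 0.001]
ft_force: [0.5, 0.7, -0.2]
finger_gap: 0.0882
grasp_force: 0.0Traceback (most recent call last):
  File "<string>", line 3, in <module>
    go(.42,.42,.28,-13.2)
    ~~^^^^^^^^^^^^^^^^^^^
  File "h.py", line 30, in go
    print("t",round(s["time"],2),"pos",s["position"].round(4),"yaw",yaw.round(2),"tilt",M[2,2].round(4),"turn",round(yaw-yawdeg,2),"shift",d.round(1),"n",np.linalg.norm(d)/41.7,"F",s["ft_force"].round(1),"gap",s["finger_gap"].round(4),"q",s["q"].round(2))
                                                                                                                                                                                                                  ^^^^^^^^^^^^^^^^^^^^^
AttributeError: 'float' object has no attribute 'round'
```

```bash
sed -i 's/s\["finger_gap"\].round(4)/round(s["finger_gap"],4)/' h.py
python3 -m pendant '[2.6,-38.8,0,0,1, 2.6,-38.8,0,0,1, 2.6,-38.8,0,0,1, 2.6,-38.8,0,0,1, 2.6,-38.8,0,0,1, 2.6,-38.8,0,0,1, 2.6,-38.8,0,0,1, 0,0,0,0,1,0,0,0,0,1]'
python3 - <<'E'
from h import *
import pickle
W=cam("wrist");pickle.dump(W,open("w1.pkl","wb"))
go(.54,.41,.28,-13.2)
E
python3 -m pendant '[-9,-39.5,0,0,1,-9,-39.5,0,0,1,-9,-39.5,0,0,1,-9,-39.5,0,0,1,-9,-39.5,0,0,1,-9,-39.5,0,0,1,-9,-39.5,0,0,1,-9,-39.5,0,0,1,-9,-39.5,0,0,1,-9,-39.5,0,0,1,0,0,0,0,1,0,0,0,0,1]'
python3 - <<'E'
from h import *
import pickle
W=cam("wrist");pickle.dump(W,open("w2.pkl","wb"))
go(.54,.41,.28,-13.2)
w1=pickle.load(open("w1.pkl","rb"))
o=np.zeros((600,800,3),np.uint8);o[:300,:400]=cv2.resize(w1["img"],(400,300),interpolation=cv2.INTER_AREA)
o[:300,400:]=cv2.resize(W["img"],(400,300),interpolation=cv2.INTER_AREA)
c=proj(W,[.504,.415,.03])[0].astype(int);x=max(0,min(440,c[0]-100));y=max(0,min(330,c[1]-75));print(x,y)
o[300:,400:]=cv2.resize(W["img"][y:y+150,x:x+200],(400,300),interpolation=cv2.INTER_CUBIC)
cv2.imwrite("pics/w12.png",o)
E
```

```text
time: 2.35
position: [0.5304, 0.0106, 0.2896]
tcp_rot: [3.121, -0.355, -0.0]
ft_force: [0.4, -0.5, -0.3]
finger_gap: 0.0882
grasp_force: 0.0
t 2.4 pos [0.5302 0.0092 0.2895] yaw -13.11 tilt -1.0 turn 0.09 shift [ -82.  -392.5    9.5] n 9.6174338572469 F [0.2 0.3 0.2] gap 0.0881 q [-0.21  0.05  1.67 -0.    1.42  1.59]
time: 3.4
position: [0.5334, 0.4138, 0.2888]
tcp_rot: [3.12, -0.36, -0.001]
ft_force: [-0.2, -0.2, 0.1]
finger_gap: 0.0882
grasp_force: 0.0
t 3.45 pos [0.5337 0.4125 0.289 ] yaw -13.27 tilt -1.0 turn -0.07 shift [6.7 1.  9. ] n 0.27027658445856184 F [ 0.6 -0.1 -0.4] gap 0.0884 q [ 0.48  0.37  1.29 -0.    1.48  2.29]
225 147
```

View pics/w12.png

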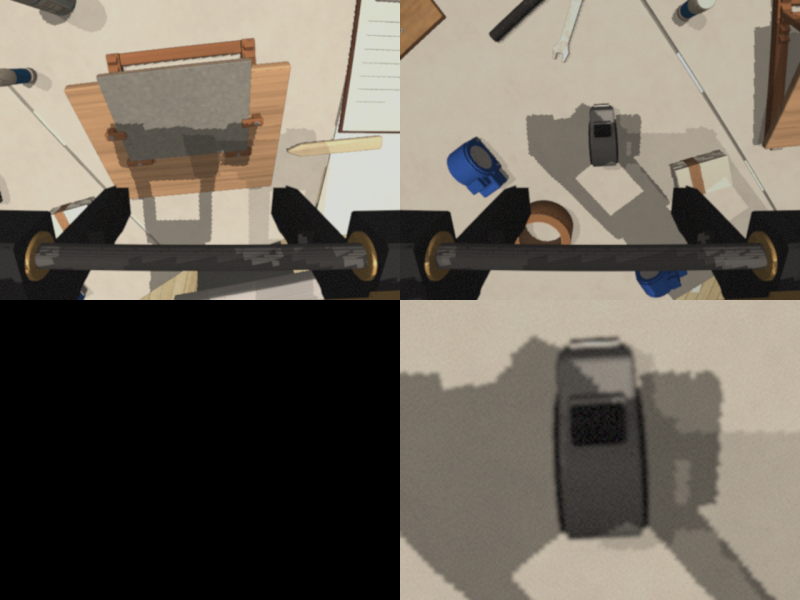

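The left half shows the easel and board; the board's upper edge runs from about (99,75) to (248,58) in that half. The crop at lower right shows the tape with its lock pad at (600,423) and hook plate at (593,343). Next I fit the tape and overlay the easel.

Run:
```python
from h import *
import pickle
w1=pickle.load(open("w1.pkl","rb"));W=pickle.load(open("w2.pkl","rb"))
t=lambda p:np.array(p,float)/2+[225-200,147-150]
P=np.array([[.033,.012,.068],[.033,-.012,.068],[.015,-.012,.068],[.015,.012,.068],[.0515,.012,.017],[.0515,-.012,.017]])
p,r=fit([(W,t([(571,403),(625,400),(628,442),(574,446),(568,344),(618,341)]),P)],[.5,.41,-.23])
print("tape",p.round(4),r.round(1),"grip",fr(*p,[-.006,0,.042]))
go(*fr(*p,[-.006,0,.042+.008-.008])[0],np.degrees(p[2]))
u=np.array([np.cos(np.radians(28)),0,np.sin(np.radians(28))]);n=np.array([-u[2],0,u[0]])
lo=np.array([-.109,0,.03])+.1005*u+.008*n; up=lo+.13*u; Y=np.array([0,.08,0])
im=w1["img"].copy();q=proj(w1,fr(.5226,.029,-.1273,[lo+Y,lo-Y,up-Y,up+Y]));print(q.round(1))
i=cv2.resize(im[60:300,120:440],(800,600),interpolation=cv2.INTER_CUBIC)
cv2.polylines(i,[((q-[120,60])*2.5).astype(np.int32)],True,(0,0,255),1)
cv2.imwrite("pics/e1.png",i)
```

```text
tape [ 0.5033  0.4149 -0.1486] [-0.8  1.   0.3  0.2  0.2 -0.4 -0.4 -0.2  0.3  0.1  0.3 -0.5] grip [[0.49731751 0.41580665 0.042     ]]
t 3.45 pos [0.5337 0.4125 0.289 ] yaw -13.27 tilt -1.0 turn -4.75 shift [-36.5   2.2 247. ] n 5.988188216282536 F [ 0.6 -0.1 -0.4] gap 0.0884 q [ 0.48  0.37  1.29 -0.    1.48  2.29]
[[211.1 256.2]
 [398.5 238.5]
 [407.2  94.3]
 [156.7 121. ]]
```

View pics/e1.png

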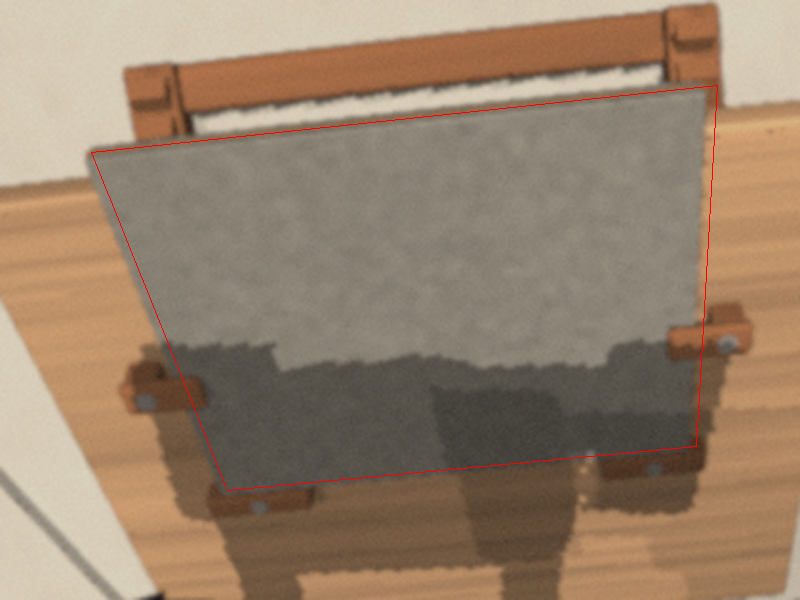

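```bash
python3 -m pendant '[0,0,0,-4.75,1, -9.1,0.5,38,0,1, -9.1,0.5,38,0,1, -9.1,0.5,38,0,1, -9.1,0.5,38,0,1, 0,0,20,0,1, 0,0,20,0,1,0,0,0,0,1,0,0,0,0,1]'
python3 - <<'E'
from h import *
go(.4973,.4158,.034,-8.5)
E
```

```text
time: 4.2
position: [0.4972, 0.4148, 0.0973]
tcp_rot: [3.131, -0.236, -0.003]
ft_force: [0.6, 0.7, 0.7]
finger_gap: 0.0882
grasp_force: 0.0
t 4.2 pos [0.4972 0.4148 0.0973] yaw -8.64 tilt -1.0 turn -0.14 shift [-0.1 -1.  63.3] n 1.5183094387642186 F [0.6 0.7 0.7] gap 0.0882 q [ 0.51  0.5   1.52 -0.    1.13  2.23]
```

```bash
python3 -m pendant '[0,-1,21,0,1, 0,0,21,0,1, 0,0,21,0,1, 0,0,0,0,1, 0,0,0,0,1, 0,0,0,0,-1, 0,0,0,0,-1, 0,0,0,0,-1, 0,0,0,0,-1, 0,0,0,0,-1, 0,0,0,0,-1, 0,0,0,0,-1]' 50
python3 -m pendant '[0,0,-10,0,-1, 0,0,-25,0,-1, 0,0,-40,0,-1, 0,0,-40,0,-1, 0,0,-40,0,-1, 0,0,-40,0,-1,0,0,-30,0,-1, 0,0,0,0,-1]'
python3 - <<'E'
from h import *
go(.59,.19,.26,-7.3)
E
```

```text
time: 5.2
position: [0.4969, 0.4182, 0.0348]
tcp_rot: [-3.133, 0.232, -0.0]
ft_force: [-0.9, -0.1, -0.7]
finger_gap: 0.0432
grasp_force: 0.0
time: 5.87
position: [0.4996, 0.4199, 0.2687]
tcp_rot: [-3.126, 0.231, -0.017]
ft_force: [0.8, 1.3, -2.3]
finger_gap: 0.0413
grasp_force: 49.9
t 5.87 pos [0.4996 0.4199 0.2687] yaw -8.47 tilt -0.9999 turn -1.17 shift [118.8 216.5   8.7] n 5.926561899507109 F [ 0.8  1.3 -2.3] gap 0.0413 q [ 0.52  0.33  1.39 -0.    1.41  2.24]
```

Run:
```python
from h import *
go(.5649,.0252,.225,-7.3)
```

```text
t 5.87 pos [0.4996 0.4199 0.2687] yaw -8.47 tilt -0.9999 turn -1.17 shift [114.9 383.2  43.7] n 9.649878116456037 F [ 0.8  1.3 -2.3] gap 0.0413 q [ 0.52  0.33  1.39 -0.    1.41  2.24]
```

```bash
python3 -m pendant '[0,0,0,-1.2,-1, 5,17,0,0,-1, 11,36.6,0,0,-1, 11,36.6,0,0,-1, 11,36.6,0,0,-1, 11,36.6,0,0,-1, 11,36.6,0,0,-1, 11,36.6,0,0,-1, 11,36.6,4,0,-1, 11,36.6,10,0,-1, 11,36.6,10,0,-1, 11,36.6,10,0,-1]'
python3 -m pendant '[10.5,36.6,5,0,-1, 0,0,20,0,-1, 0,0,15,0,-1, 0,0,0,0,-1, 0,0,0,0,-1, 0,0,0,0,-1]'
python3 - <<'E'
from h import *
import pickle
go(.5649,.0252,.192,-7.3)
W=cam("wrist");S=cam("side");pickle.dump((W,S),open("w3.pkl","wb"))
top=np.array([.613,.019,.145])
s=monitor.get_state()["position"]
ux=np.array([.992,-.127,0]);tip=s+.0565*ux-[0,0,.032]
print(proj(W,[top,tip]).round(0),proj(S,[top,tip]).round(0))
a=proj(W,tip)[0].astype(int);b=proj(S,tip)[0].astype(int);print(a,b)
def crop(i,c,w,h,W_,H_):
    x=int(np.clip(c[0]-w//2,0,640-w));y=int(np.clip(c[1]-h//2,0,480-h));print(x,y);return cv2.resize(i[y:y+h,x:x+w],(W_,H_),interpolation=cv2.INTER_CUBIC)
cv2.imwrite("pics/h1.png",np.hstack([crop(W["img"],a,240,360,400,600),crop(S["img"],b,80,120,400,600)]))
E
```

```text
time: 6.87
position: [0.5603, 0.0221, 0.2218]
tcp_rot: [-3.135, 0.198, 0.009]
ft_force: [1.1, -0.4, -3.9]
finger_gap: 0.0412
grasp_force: 49.9
time: 7.37
position: [0.5676, -0.0135, 0.1849]
tcp_rot: [-3.135, 0.198, 0.003]
ft_force: [0.2, 0.1, -4.3]
finger_gap: 0.0419
grasp_force: 49.9
t 7.37 pos [ 0.5676 -0.0135  0.1849] yaw -7.22 tilt -1.0 turn 0.08 shift [ -7.6 -38.   -7.1] n 0.9452238055992189 F [ 0.2  0.1 -4.3] gap 0.0419 q [-0.23  0.23  1.68  0.    1.23  1.46]
[[230. 202.]
 [320. 165.]] [[392. 247.]
 [403. 253.]]
[320 165] [402 253]
200 0
362 193
```

View pics/h1.png

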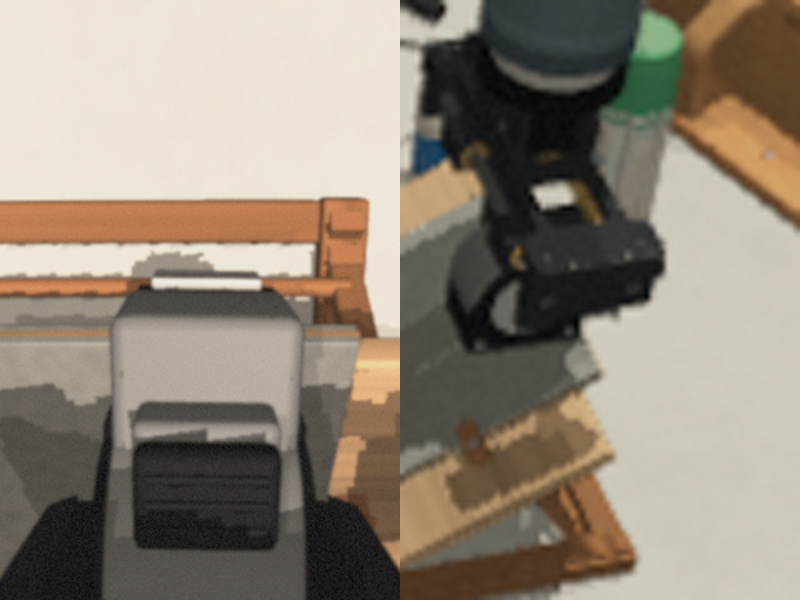

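The tape hangs level and centred in the hand: the hook plate top is at full-image (323,167) and the board rim at about row 207. I overshot sideways by one row, so I'll correct that and check the numbers.

```bash
python3 -m pendant '[-3.8,-19,-3.5,0,-1, -3.8,-19,-3.6,0,-1, 0,0,0,0,-1, 0,0,0,0,-1]'
python3 - <<'E'
from h import *
import pickle
go(.5649,.0252,.192,-7.3)
W,_=pickle.load(open("w3.pkl","rb"))
s=np.array([.5676,-.0135,.1849]);ux=np.array([.992,-.127,0])
f=lambda x,z:s+(x+.006)*ux+[0,0,z-.034]
print("plate top inner/outer, nose top, lock front/back",proj(W,[f(.0505,.017),f(.053,.017),f(.05,.033),f(.033,.068),f(.015,.068)]).round(0).tolist())
uy=np.array([.127,.992,0]);top=np.array([.613,.019,.145])
print("rim",proj(W,[top,top+.02*uy,top+.03*uy,top-.06*uy]).round(0).tolist())
W=cam("wrist");c=W["img"][0:360,150:490];pickle.dump(W,open("w4.pkl","wb"));cv2.imwrite("pics/h2.png",cv2.resize(c,(567,600),interpolation=cv2.INTER_CUBIC))
E
```

```text
time: 7.8
position: [0.566, 0.0258, 0.194]
tcp_rot: [3.135, -0.195, 0.003]
ft_force: [0.0, 0.4, -4.2]
finger_gap: 0.0417
grasp_force: 49.9
t 7.8 pos [0.566  0.0258 0.194 ] yaw -7.12 tilt -1.0 turn 0.18 shift [-1.   0.7  2. ] n 0.05729124820063841 F [ 0.   0.4 -4.2] gap 0.0417 q [-0.16  0.22  1.68 -0.    1.24  1.53]
plate top inner/outer, nose top, lock front/back [[321.0, 173.0], [321.0, 166.0], [321.0, 183.0], [320.0, 274.0], [320.0, 336.0]]
rim [[230.0, 202.0], [183.0, 202.0], [160.0, 202.0], [373.0, 202.0]]
```

View pics/h2.png

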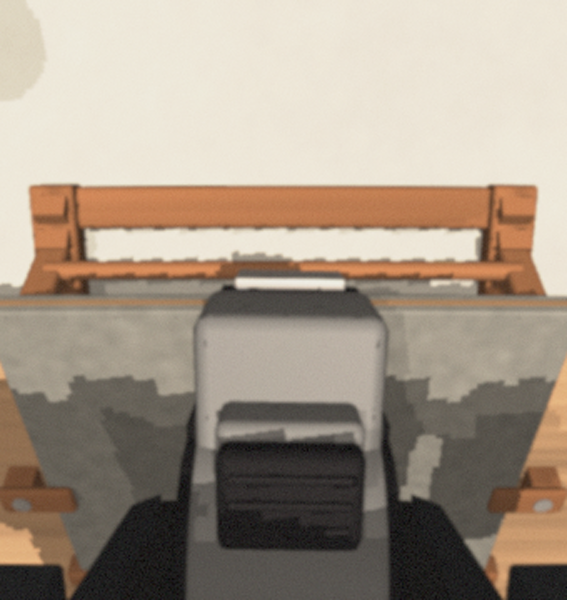

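The hook plate appears at rows 166–174, where the model puts it, and it is ahead of the board rim and centred. Next I lower the hook over the edge and start to draw.

```bash
python3 -m pendant '[-4,0,8,0,-1, 0,0,7,0,-1, 0,0,6,0,-1, 0,0,0,0,-1,0,0,0,0,-1]'
python3 -m pendant '[-6,0,0,0,-1, -6,0,0,0,-1, -6,0,0,0,-1,0,0,0,0,-1,0,0,0,0,-1]'
python3 - <<'E'
from h import *
go(.5649,.0252,.192,-7.3)
E
```

```text
time: 8.27
position: [0.5609, 0.0247, 0.171]
tcp_rot: [3.135, -0.2, -0.003]
ft_force: [-1.8, 0.2, -2.8]
finger_gap: 0.0413
grasp_force: 49.9
time: 8.68
position: [0.5436, 0.0274, 0.172]
tcp_rot: [3.135, -0.199, 0.001]
ft_force: [2.0, -0.7, -4.1]
finger_gap: 0.0414
grasp_force: 49.9
t 8.68 pos [0.5436 0.0274 0.172 ] yaw -7.28 tilt -1.0 turn 0.02 shift [ 21.4  -0.5 -20. ] n 0.7014360694434335 F [ 2.  -0.7 -4.1] gap 0.0414 q [-0.17  0.2   1.76 -0.    1.19  1.53]
```

The force of +2 N in x is the spring, so the hook has caught. I'll draw back level past 60 mm and check.

```bash
python3 -m pendant '[-9,0,0,0,-1, -9,0,0,0,-1, -9,0,0,0,-1, -9,0,0,0,-1, -9,0,0,0,-1, -8,0,0,0,-1, 0,0,0,0,-1,0,0,0,0,-1,0,0,0,0,-1]'
python3 - <<'E'
from h import *
import pickle
go(.5649,.0252,.192,-7.3)
W=cam("wrist");S=cam("side");pickle.dump((W,S),open("w5.pkl","wb"))
e=lambda x,z:fr(.5226,.0305,-.1273,[x,0,z])
b=proj(S,e(.06,.14))[0].astype(int)
cv2.imwrite("pics/h3.png",np.hstack([cv2.resize(W["img"][0:360,200:440],(400,600)),cv2.resize(S["img"][b[1]-60:b[1]+60,b[0]-50:b[0]+30],(400,600),interpolation=cv2.INTER_CUBIC)]))
print(proj(W,e(.0907,.1453)))
E
```

```text
time: 9.43
position: [0.4914, 0.0342, 0.172]
tcp_rot: [-3.135, 0.199, -0.001]
ft_force: [2.8, 0.6, -3.4]
finger_gap: 0.0417
grasp_force: 49.9
t 9.43 pos [0.4914 0.0342 0.172 ] yaw -7.28 tilt -1.0 turn 0.02 shift [ 74.1  -0.4 -20. ] n 1.8401604731772931 F [ 2.8  0.6 -3.4] gap 0.0417 q [-0.17  0.08  1.88  0.    1.17  1.53]
[[319.49670471 -23.37589742]]
```

View pics/h3.png

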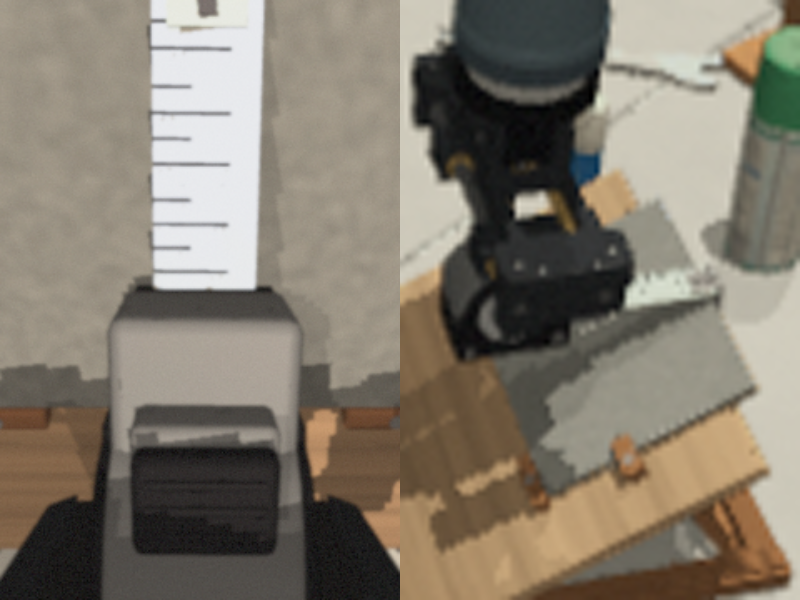

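The blade is out and hooked over the edge, with the ruler strip visible in the wrist view. I'll ease the grip and lower along the line, so that the blade on the rim turns the case in the hand.

```bash
python3 -m pendant '[0,0,0,0,-1, 0,0,3,0,-1, 0,0,3,0,-1, -3,0,4,0,-1, -3,0,4,0,-1, -3,0,4,0,-1, -3,0,4,0,-1, -3,0,4,0,-1,0,0,0,0,-1]' 20
python3 -m pendant '[-3,0,4,0,-1, -3,0,4,0,-1, -3,0,4,0,-1,0,0,0,0,-1]'
```

```text
time: 10.28
position: [0.4749, 0.0363, 0.1447]
tcp_rot: [-3.135, 0.2, 0.004]
ft_force: [1.8, -2.2, -2.6]
finger_gap: 0.0421
grasp_force: 20.0
time: 10.62
position: [0.466, 0.0375, 0.1328]
tcp_rot: [-3.135, 0.199, 0.003]
ft_force: [1.5, -1.2, -1.1]
finger_gap: 0.0419
grasp_force: 20.0
```

```bash
python3 -m pendant '[-2.8,0,4,0,-1, -2.8,0,4,0,-1, -2.8,0,4,0,-1,-2.8,0,4,0,-1, -2.8,0,4,0,-1, -2.8,0,4,0,-1, -2.8,0,4,0,-1, -2.8,0,4,0,-1,0,0,0,0,-1,0,0,0,0,-1]'
python3 - <<'E'
from h import *
import pickle
W=cam("wrist");S=cam("side");pickle.dump((W,S),open("w6.pkl","wb"))
s=monitor.get_state();L=rz(.1273)@(s["position"]-[.5226,.0305,0])*1000
print("G rel rim",L[0]-90.7,L[1],L[2]+8-145.3)
# predict lock pad image rows for pitch candidates
for th in (10,16,22,28):
    c,q=np.cos(np.radians(th)),np.sin(np.radians(th));G=s["position"]+[0,0,.008]
    f=lambda x,z:G+((x+.006)*c-(z-.042)*q)*np.array([.992,-.127,0])+[0,0,(x+.006)*q+(z-.042)*c]
    print(th,proj(W,[f(.033,.068),f(.015,.068),f(.05,.033)])[:,1].round(0))
g=cv2.cvtColor(W["img"],cv2.COLOR_BGR2GRAY)
print(g[150:400:5,310:330].mean(1).round(0).astype(int).tolist())
E
```

```text
time: 11.45
position: [0.4448, 0.0401, 0.1015]
tcp_rot: [-3.135, 0.2, 0.001]
ft_force: [2.0, -1.2, -2.1]
finger_gap: 0.0418
grasp_force: 20.0
G rel rim -168.56009206491385 -0.37479774510637087 -35.344267727989916
10 [301. 357. 185.]
16 [321. 370. 190.]
22 [342. 383. 198.]
28 [363. 396. 208.]
[233, 233, 224, 233, 234, 30, 94, 109, 109, 110, 111, 111, 111, 112, 113, 113, 114, 145, 164, 148, 143, 143, 143, 143, 143, 143, 136, 111, 111, 112, 113, 113, 104, 118, 90, 41, 22, 23, 24, 24, 26, 26, 22, 26, 23, 25, 22, 23, 71, 49]
```

```bash
python3 -m pendant '[0,0,3,0,-1, 0,0,3,0,-1, 0,0,2,0,-1, 0,0,2,0,-1,0,0,0,0,-1,0,0,0,0,-1]' 15
python3 -m pendant '[0,0,2,0,-1, 0,0,2,0,-1, 0,0,0,0,-1,0,0,0,0,-1]'
```

```text
time: 12.05
position: [0.4449, 0.0401, 0.0916]
tcp_rot: [-3.135, 0.2, 0.001]
ft_force: [1.7, -1.3, -1.4]
finger_gap: 0.0418
grasp_force: 15.0
time: 12.38
position: [0.4452, 0.04, 0.0879]
tcp_rot: [3.135, -0.199, 0.0]
ft_force: [1.9, -1.9, 0.1]
finger_gap: 0.0419
grasp_force: 15.0
```

```bash
python3 -m pendant '[0,0,1.5,0,-1, 0,0,1.5,0,-1, 0,0,0,0,-1,0,0,0,0,-1]'
python3 -m pendant '[0,0,1,0,-1, 0,0,1,0,-1, 0,0,0,0,-1,0,0,0,0,-1]'
```

```text
time: 12.72
position: [0.446, 0.0399, 0.0865]
tcp_rot: [3.135, -0.199, 0.002]
ft_force: [-3.5, -0.2, 16.8]
finger_gap: 0.0418
grasp_force: 15.0
time: 13.05
position: [0.4467, 0.0398, 0.0851]
tcp_rot: [3.135, -0.199, 0.005]
ft_force: [-2.7, -0.5, 19.4]
finger_gap: 0.0418
grasp_force: 15.0
```

```bash
python3 -m pendant '[0,0,-1.3,0,-1, 1,0,-0.5,0,-1, 1,0,-0.5,0,-1, 1,0,-0.5,0,-1,1,0,-0.5,0,-1, 0,0,0,0,-1, 0,0,0,0,-1]'
python3 -m pendant '[1,0,-0.5,0,-1,1,0,-0.5,0,-1, 0,0,0,0,-1, 0,0,0,0,-1]'
python3 -m pendant '[1,0,-0.5,0,-1,1,0,-0.5,0,-1, 0,0,0,0,-1, 0,0,0,0,-1]'
```

```text
time: 13.63
position: [0.4464, 0.04, 0.085]
tcp_rot: [-3.135, 0.199, 0.01]
ft_force: [-8.0, 0.5, 4.5]
finger_gap: 0.0418
grasp_force: 15.0
time: 13.97
position: [0.4477, 0.0399, 0.0857]
tcp_rot: [-3.135, 0.199, 0.012]
ft_force: [-7.8, -0.8, 4.6]
finger_gap: 0.0418
grasp_force: 15.0
time: 14.3
position: [0.4494, 0.0397, 0.0865]
tcp_rot: [-3.134, 0.199, 0.014]
ft_force: [-9.3, 0.2, 4.6]
finger_gap: 0.0419
grasp_force: 15.0
```

```bash
python3 -m pendant '[1,0,-0.6,0,-1,1,0,-0.6,0,-1, 0,0,0,0,-1, 0,0,0,0,-1]'
python3 -m pendant '[1,0,-0.6,0,-1,1,0,-0.6,0,-1, 0,0,0,0,-1, 0,0,0,0,-1]'
python3 - <<'E'
from h import *
import pickle
W=cam("wrist");S=cam("side");A=cam("scene");pickle.dump((W,S),open("w7.pkl","wb"))
e=lambda x,z:fr(.5226,.0305,-.1273,[x,0,z])
b=proj(S,e(.0,.11))[0].astype(int);a=proj(A,e(0,.11))[0].astype(int)
r=lambda i,c,s:cv2.resize(i[c[1]-40:c[1]+40,c[0]-50:c[0]+50],(375,300),interpolation=cv2.INTER_CUBIC)
cv2.imwrite("pics/h4.png",np.hstack([cv2.resize(W["img"][40:440,200:440],(360,600)),np.vstack([r(S["img"],b,0),r(A["img"],a,0)])]))
E
```

```text
time: 14.63
position: [0.4519, 0.0394, 0.0879]
tcp_rot: [-3.135, 0.199, 0.012]
ft_force: [-7.8, -0.8, 3.4]
finger_gap: 0.042
grasp_force: 15.0
time: 14.97
position: [0.4544, 0.039, 0.0892]
tcp_rot: [-3.135, 0.199, 0.01]
ft_force: [-6.6, -1.0, 3.8]
finger_gap: 0.0421
grasp_force: 15.0
```

View pics/h4.png

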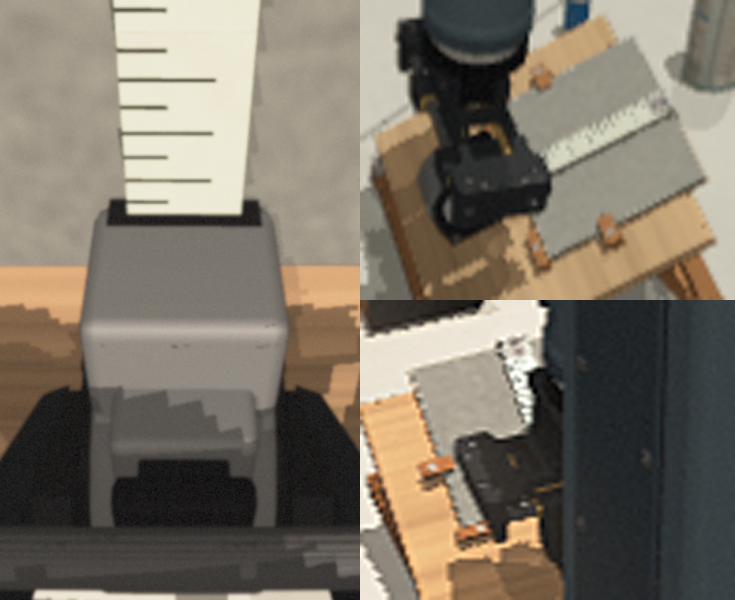

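The blade lies straight along the board with the hook at the upper edge, and the case is pitched with its nose over the lower edge. I'll measure the gap from this picture: nose front at row 183, board edge at row 217.

```bash
cat >> h.py <<'E'
def slope_s(K,uv,h): # slope coordinate (mm from the board's lower edge) and height plane h above slope
    u=np.array([np.cos(np.radians(28)),0,np.sin(np.radians(28))]);n=np.array([-u[2],0,u[0]])
    o0=np.array([-.109,0,.03])+.1005*u
    a=onz(K,[uv],.3)[0];b=onz(K,[uv],0.)[0]
    L=[rz(.1273)@(p-[.5226,.0305,0])-o0 for p in(a,b)]
    t=(h-L[0]@n)/((L[1]-L[0])@n);p=L[0]+t*(L[1]-L[0]);return (p@u*1000).round(1),(p[1]*1000).round(1)
E
python3 - <<'E'
from h import *
import pickle
W,S=pickle.load(open("w7.pkl","rb"))
g=cv2.cvtColor(W["img"],cv2.COLOR_BGR2GRAY)
print(g[160:200,318:328].mean(1).round(0).astype(int).tolist());print(g[205:230,230:245].mean(1).round(0).astype(int).tolist())
print("edge",slope_s(W,(235,217),.008),slope_s(W,(405,217),.008),"exit",[slope_s(W,(322,r),.014) for r in(174,183,188)],"nose top",[slope_s(W,(322,r),.033) for r in(188,)])
E
```

```text
[115, 153, 214, 231, 233, 232, 233, 232, 232, 232, 232, 232, 232, 232, 232, 233, 233, 232, 233, 233, 233, 224, 169, 95, 45, 32, 32, 33, 32, 38, 68, 100, 115, 118, 116, 116, 118, 117, 118, 118]
[157, 155, 155, 154, 153, 154, 152, 152, 151, 151, 149, 151, 162, 177, 184, 185, 184, 184, 183, 181, 179, 178, 178, 179, 178]
edge (np.float64(-1.5), np.float64(28.9)) (np.float64(-1.4), np.float64(-29.1)) exit [(np.float64(21.3), np.float64(-0.7)), (np.float64(18.0), np.float64(-0.7)), (np.float64(16.1), np.float64(-0.8))] nose top [(np.float64(31.6), np.float64(-0.7))]
```

```bash
python3 -m pendant '[1,0,-0.6,0,-1,1,0,-0.6,0,-1, 0,0,0,0,-1, 0,0,0,0,-1]'
python3 -m pendant '[1,0,-0.5,0,-1,1,0,-0.5,0,-1, 0,0,0,0,-1, 0,0,0,0,-1]'
```

```text
time: 15.45
position: [0.4557, 0.0388, 0.09]
tcp_rot: [-3.135, 0.199, 0.012]
ft_force: [-6.9, -1.1, 1.0]
finger_gap: 0.042
grasp_force: 15.0
time: 15.78
position: [0.4558, 0.0387, 0.0901]
tcp_rot: [-3.135, 0.198, 0.019]
ft_force: [-11.5, -1.1, 0.9]
finger_gap: 0.0417
grasp_force: 15.0
```

```bash
python3 -m pendant '[0,0,0,0,0.5, 0,0,0,0,0.5, 0,0,0,0,0.5, 0,0,0,0,0.5, 0,0,0,0,0.5,0,0,0,0,0.5]'
python3 -m pendant '[0,0,-15,0,0.5, 0,0,-30,0,0.5, 0,0,-30,0,-1, 0,0,0,0,-1, 0,0,0,0,-1, 0,0,0,0,-1, 0,0,0,0,-1, 0,0,0,0,-1]' 10
python3 - <<'E'
from h import *
import pickle
W=cam("wrist");S=cam("side");pickle.dump((W,S),open("w8.pkl","wb"))
go(.4558,.0387,.16,-7.3)
# expected lock pad top centre at snug
u=np.array([np.cos(np.radians(28)),0,np.sin(np.radians(28))]);n=np.array([-u[2],0,u[0]])
o=np.array([-.109,0,.03])+(.1005-.028)*u
for z in(.068,.060):
  P=[o+x*u+z*n for x in(.015,.024,.033)];print(z,fr(.5226,.0305,-.1273,P).round(4).tolist(),proj(W,fr(.5226,.0305,-.1273,P)).round(0).tolist())
g=cv2.cvtColor(W["img"],cv2.COLOR_BGR2GRAY)
print(g[60:380:4,312:332].mean(1).round(0).astype(int).tolist())
cv2.imwrite("pics/h5.png",np.hstack([W["img"][:,140:540],cv2.resize(S["img"][200:300,330:430],(400,480),interpolation=cv2.INTER_CUBIC)]))
E
```

```text
time: 16.28
position: [0.4612, 0.038, 0.0929]
tcp_rot: [3.135, -0.199, 0.001]
ft_force: [0.2, -0.6, 1.2]
finger_gap: 0.0658
grasp_force: 0.0
time: 16.95
position: [0.46, 0.0382, 0.1663]
tcp_rot: [-3.135, 0.2, 0.004]
ft_force: [0.5, 0.1, 1.0]
finger_gap: 0.0284
grasp_force: 0.0
t 17.05 pos [0.4603 0.0381 0.1666] yaw -7.28 tilt -1.0 turn 0.02 shift [-4.5 -0.   6.6] n 0.19295444972958326 F [-0.7 -0.5 -0.5] gap 0.02 q [-0.18  0.02  1.96 -0.    1.16  1.52]
0.068 [[0.4594, 0.0386, 0.1311], [0.4673, 0.0376, 0.1353], [0.4752, 0.0366, 0.1396]] [[319.0, 297.0], [319.0, 284.0], [319.0, 270.0]]
0.06 [[0.4632, 0.0381, 0.1241], [0.4711, 0.0371, 0.1283], [0.4789, 0.0361, 0.1325]] [[320.0, 282.0], [319.0, 270.0], [319.0, 256.0]]
[220, 231, 231, 138, 231, 231, 221, 231, 229, 227, 231, 231, 154, 232, 231, 223, 232, 198, 232, 231, 226, 231, 183, 232, 230, 231, 42, 108, 115, 116, 117, 117, 119, 118, 118, 124, 167, 153, 139, 140, 140, 139, 139, 124, 117, 118, 118, 113, 117, 86, 24, 20, 22, 28, 24, 26, 22, 25, 23, 33, 78, 76, 75, 75, 74, 72, 71, 68, 111, 165, 155, 161, 158, 154, 157, 149, 151, 153, 149, 149]
```

The lock pad's back edge shows at row 296, against a prediction of 297, so the tape lies flush and snug on the slope. Now I press the lock.

```bash
python3 -m pendant '[4,0,0,0,-1, 4,0,0,0,-1, 0,0,5,0,-1, 0,0,5,0,-1, 0,0,0,0,-1, 0,0,0,0,-1]'
python3 - <<'E'
from h import *
go(.4683,.0375,.1506,-7.3)
E
```

```text
time: 17.55
position: [0.4684, 0.0371, 0.157]
tcp_rot: [-3.135, 0.199, 0.003]
ft_force: [-0.1, -0.3, 0.0]
finger_gap: 0.0002
grasp_force: 0.0
t 17.55 pos [0.4684 0.0371 0.157 ] yaw -7.28 tilt -1.0 turn 0.02 shift [-0.1 -0.4  6.4] n 0.15343748668407092 F [-0.1 -0.3  0. ] gap 0.0002 q [-0.17  0.06  1.95  0.    1.14  1.52]
```

```bash
python3 -m pendant '[0.5,0,1.5,0,-1, 0.5,0,1.5,0,-1, 0,0,0,0,-1, 0,0,0,0,-1]'
python3 -m pendant '[0.8,0,1.5,0,-1, 0.8,0,1.5,0,-1, 0,0,0,0,-1, 0,0,0,0,-1]'
```

```text
time: 17.88
position: [0.4699, 0.0369, 0.1547]
tcp_rot: [-3.135, 0.2, 0.0]
ft_force: [0.3, -0.6, 0.5]
finger_gap: 0.0005
grasp_force: 0.0
time: 18.22
position: [0.4715, 0.0367, 0.1516]
tcp_rot: [-3.135, 0.2, 0.0]
ft_force: [0.5, 0.4, 0.5]
finger_gap: 0.0009
grasp_force: 0.0
```

```bash
python3 -m pendant '[-1,0,1,0,-1, -1,0,1,0,-1, 0,0,0,0,-1, 0,0,0,0,-1]'
python3 -m pendant '[0.5,0,1.5,0,-1, 0.5,0,1.5,0,-1, 0,0,0,0,-1, 0,0,0,0,-1]'
python3 -m pendant '[0.8,0,1.5,0,-1, 0.8,0,1.5,0,-1, 0,0,0,0,-1, 0,0,0,0,-1]'
```

```text
time: 18.55
position: [0.4706, 0.0368, 0.1507]
tcp_rot: [3.135, -0.2, 0.005]
ft_force: [1.7, 0.1, 5.7]
finger_gap: 0.0008
grasp_force: 2.4
time: 18.88
position: [0.472, 0.0366, 0.148]
tcp_rot: [3.135, -0.2, 0.006]
ft_force: [2.6, 0.3, 6.6]
finger_gap: 0.0009
grasp_force: 3.2
time: 19.22
position: [0.4736, 0.0364, 0.1451]
tcp_rot: [3.135, -0.2, 0.005]
ft_force: [2.1, 1.0, 7.9]
finger_gap: 0.0006
grasp_force: 4.0
```

```bash
python3 -m pendant '[1.2,0,0,0,-1, 1,0,0.5,0,-1, 0,0,0,0,-1, 0,0,0,0,-1]'
python3 -m pendant '[1,0,1.5,0,-1, 1,0,1,0,-1, 0,0,0,0,-1, 0,0,0,0,-1]'
```

```text
time: 19.55
position: [0.4745, 0.0363, 0.1441]
tcp_rot: [3.135, -0.199, 0.001]
ft_force: [-1.7, 0.1, 9.2]
finger_gap: 0.0007
grasp_force: 4.6
time: 19.88
position: [0.4761, 0.0361, 0.1431]
tcp_rot: [3.135, -0.199, -0.001]
ft_force: [-11.6, 1.7, 26.1]
finger_gap: 0.001
grasp_force: 13.0
```

```bash
python3 -m pendant '[0,0,0,0,-1, 0,0,0,0,-1, 0,0,-5,0,-1, 0,0,-15,0,-1, 0,0,-20,0,-1, 0,0,0,0,-1,0,0,0,0,-1]'
python3 - <<'E'
from h import *
import pickle
W=cam("wrist");S=cam("side");pickle.dump((W,S),open("w9.pkl","wb"))
go(.4532,.0394,.0904,-7.3)
u=np.array([np.cos(np.radians(28)),0,np.sin(np.radians(28))]);n=np.array([-u[2],0,u[0]])
o=np.array([-.109,0,.03])+(.1005-.028)*u
for z in(.068,.060):
  P=[o+x*u+z*n for x in(.015,.024,.033)];print(z,proj(W,fr(.5226,.0305,-.1273,P)).round(0).tolist())
g=cv2.cvtColor(W["img"],cv2.COLOR_BGR2GRAY)
print(g[60:380:3,312:332].mean(1).round(0).astype(int).tolist())
for nm,r in(("w8",164),):
  K=pickle.load(open("w8.pkl","rb"))[0];print("before exit s",slope_s(K,(322,r),.014))
c=g[:,312:332].mean(1);i=np.argmax((c[100:300]<60))+100;print("now",i,slope_s(W,(322,i),.014))
K=pickle.load(open("w8.pkl","rb"))[0];c=cv2.cvtColor(K["img"],cv2.COLOR_BGR2GRAY)[:,312:332].mean(1);i=np.argmax((c[100:300]<60))+100;print("before",i,slope_s(K,(322,i),.014))
K=pickle.load(open("w7.pkl","rb"))[0];c=cv2.cvtColor(K["img"],cv2.COLOR_BGR2GRAY)[:,312:332].mean(1);i=np.argmax((c[100:300]<60))+100;print("pushed",i,slope_s(K,(322,i),.014))
E
```

```text
time: 20.47
position: [0.4766, 0.036, 0.1811]
tcp_rot: [3.135, -0.199, 0.002]
ft_force: [-0.1, 0.1, 0.1]
finger_gap: 0.0001
grasp_force: 0.0
t 20.57 pos [0.4755 0.0362 0.1797] yaw -7.28 tilt -1.0 turn 0.02 shift [-22.6  -0.4  89.3] n 2.2078858349442907 F [-0.5 -0.9 -0.6] gap 0.0001 q [-0.17  0.04  1.91 -0.    1.19  1.52]
0.068 [[319.0, 315.0], [319.0, 304.0], [319.0, 293.0]]
0.06 [[319.0, 302.0], [319.0, 291.0], [319.0, 279.0]]
[216, 226, 226, 224, 153, 227, 227, 225, 222, 227, 227, 189, 213, 227, 227, 213, 226, 227, 199, 217, 227, 226, 220, 227, 224, 224, 219, 226, 221, 192, 226, 226, 222, 227, 218, 201, 227, 221, 225, 227, 176, 226, 226, 223, 154, 35, 110, 112, 113, 113, 113, 114, 115, 114, 115, 112, 106, 105, 114, 92, 86, 85, 85, 82, 74, 72, 71, 71, 71, 70, 70, 74, 54, 25, 26, 23, 24, 22, 23, 22, 24, 27, 29, 28, 27, 28, 27, 25, 28, 24, 29, 26, 27, 26, 25, 28, 31, 37, 37, 36, 37, 38, 38, 39, 40, 42, 41]
before exit s (np.float64(18.9), np.float64(-1.1))
now 194 (np.float64(18.2), np.float64(-1.3))
before 164 (np.float64(18.9), np.float64(-1.1))
pushed 184 (np.float64(17.6), np.float64(-0.7))
```

The lock is down: the pad front is at row 276, against 279 predicted. The case has not moved noticeably, at 18.2 mm against 18.9 mm before. Next I regrip the case.

```bash
python3 -m pendant '[-10,0,0,0,0.6, -10,0,0,0,0.6, 0,0,0,0,0.6, 0,0,0,0,0.6, 0,0,25,0,0.6, 0,0,25,0,0.6, 0,0,20,0,0.6, 0,0,15,0,0.6, 0,0,4,0,0.6, 0,0,0,0,0.6, 0,0,0,0,0.6]' 10
python3 - <<'E'
from h import *
go(.4556,.0388,.09,-7.3)
E
```

```text
time: 21.48
position: [0.4567, 0.0385, 0.0921]
tcp_rot: [3.135, -0.199, 0.0]
ft_force: [-0.7, 0.6, 0.3]
finger_gap: 0.0702
grasp_force: 0.0
t 21.48 pos [0.4567 0.0385 0.0921] yaw -7.28 tilt -1.0 turn 0.02 shift [-1.1 -0.1  2.1] n 0.057089422723681844 F [-0.7  0.6  0.3] gap 0.0702 q [-0.18  0.14  2.02 -0.    0.99  1.52]
```

```bash
python3 -m pendant '[-0.5,0,1,0,-1, 0,0,0,0,-1, 0,0,0,0,-1, 0,0,0,0,-1, 0,0,0,0,-1,0,0,0,0,-1]' 58
python3 -m pendant '[-0.8,0,-1.8,0,-1, -0.8,0,-1.8,0,-1, 0,0,0,0,-1, 0,0,0,0,-1]'
python3 -m pendant '[-0.8,0,-1.8,0,-1, -0.8,0,-1.8,0,-1, -0.8,0,-1.8,0,-1, -0.8,0,-1.8,0,-1, 0,0,0,0,-1, 0,0,0,0,-1]'
python3 -m pendant '[-1,0,-2,0,-1, -1,0,-2,0,-1, -1,0,-2,0,-1, 0,0,0,0,-1, 0,0,0,0,-1]'
```

```text
time: 21.98
position: [0.4562, 0.0386, 0.0912]
tcp_rot: [3.135, -0.2, 0.001]
ft_force: [-0.9, -1.0, 3.6]
finger_gap: 0.0418
grasp_force: 58.0
time: 22.32
position: [0.4544, 0.0389, 0.0944]
tcp_rot: [3.135, -0.2, 0.001]
ft_force: [2.1, -0.7, -2.2]
finger_gap: 0.0415
grasp_force: 58.0
time: 22.82
position: [0.4507, 0.0394, 0.1014]
tcp_rot: [-3.135, 0.199, 0.001]
ft_force: [1.0, -0.3, -3.1]
finger_gap: 0.0416
grasp_force: 58.0
time: 23.23
position: [0.4483, 0.0396, 0.1077]
tcp_rot: [3.135, -0.2, 0.001]
ft_force: [0.1, -0.1, -3.8]
finger_gap: 0.0417
grasp_force: 58.0
```

The tape came off cleanly, with the force back to its weight alone. I'll raise it, turn it so that the blade points along -y away from the clip, and carry it to the clipboard.

```bash
python3 -m pendant '[-3,0,-10,0,-1, -3,0,-20,0,-1, 0,0,-35,0,-1, 0,0,-35,0,-1, 0,0,-22,0,-1, 0,20,0,0,-1, 0,30,0,0,-1, 0,30,0,0,-1, 0,30,0,0,-1, 0,30,0,0,-1, 0,30,0,0,-1, 0,0,0,0,-1]'
python3 -m pendant '[0,0,0,4,-1, 0,0,0,7,-1, 0,0,0,7,-1, 0,0,0,7,-1, 0,0,0,7,-1, 0,0,0,7,-1, 0,0,0,7,-1, 0,0,0,7,-1, 0,0,0,7,-1, 0,0,0,7,-1, 0,0,0,7,-1, 0,0,0,7,-1]'
python3 -m pendant '[0,0,0,7,-1, 0,0,0,4,-1, 0,0,0,0,-1,0,0,0,0,-1]'
python3 - <<'E'
from h import *
go(.551,-.277,.15,-100)
E
```

```text
time: 24.23
position: [0.4201, -0.1326, 0.2305]
tcp_rot: [3.132, -0.206, 0.001]
ft_force: [-0.4, -0.3, -3.4]
finger_gap: 0.0419
grasp_force: 58.0
time: 25.23
position: [0.4205, -0.1277, 0.23]
tcp_rot: [-2.248, 2.194, 0.0]
ft_force: [-0.7, 0.4, -4.0]
finger_gap: 0.0415
grasp_force: 58.0
time: 25.57
position: [0.4206, -0.1279, 0.2299]
tcp_rot: [-2.037, 2.391, -0.0]
ft_force: [-0.4, 0.6, -4.5]
finger_gap: 0.0413
grasp_force: 58.0
t 25.57 pos [ 0.4206 -0.1279  0.2299] yaw -99.13 tilt -1.0 turn 0.87 shift [ 124.2 -154.3   79.9] n 5.121803556388924 F [-0.4  0.6 -4.5] gap 0.0413 q [-0.57 -0.11  1.95  0.    1.3   2.73]
```

```bash
python3 -m pendant '[10,-12,0,0,-1, 20,-25,0,0,-1, 24,-29,0,0,-1, 24,-29,5,0,-1, 24,-29,15,0,-1, 16,-20,20,0,-1, 6,-10,25,0,-1, 0,0,20,0,-1, 0,0,20,0,-1, 0,0,15,0,-1, 0,0,0,0,-1,0,0,0,0,-1]'
python3 - <<'E'
from h import *
import pickle
go(.551,-.277,.052,-100)
S=cam("side");W=cam("wrist");pickle.dump((W,S),open("w10.pkl","wb"))
s=monitor.get_state()["position"];c=proj(S,s)[0].astype(int);print(c)
x,y=min(max(c[0]-80,0),480),min(max(c[1]-60,0),360)
cv2.imwrite("pics/p1.png",np.hstack([cv2.resize(S["img"][y:y+120,x:x+160],(480,360),interpolation=cv2.INTER_CUBIC),W["img"][:360,160:480]]))
E
```

```text
time: 26.57
position: [0.5521, -0.2749, 0.1087]
tcp_rot: [2.036, -2.392, -0.004]
ft_force: [-0.4, -0.3, -3.6]
finger_gap: 0.0413
grasp_force: 58.0
t 26.57 pos [ 0.5521 -0.2749  0.1087] yaw -99.2 tilt -1.0 turn 0.8 shift [ 2.3  0.7 56.7] n 1.3604175754569945 F [-0.4 -0.3 -3.6] gap 0.0413 q [-0.65  0.43  1.6   0.    1.12  2.65]
[423 342]
```

View pics/p1.png

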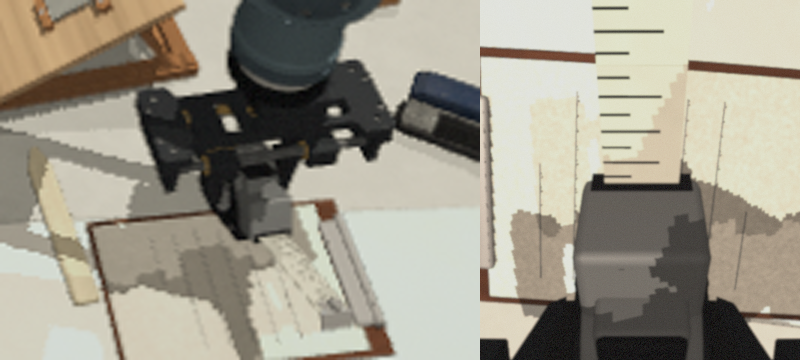

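The side view shows the tape over the middle of the sheet, nose up, with the blade pointing at -y and clear of the clip. I'll lower until the heel touches, then roll it level with a light grip. That was my last picture.

```bash
python3 -m pendant '[0,0,20,0,-1, 0,0,20,0,-1, 0,0,10,0,-1, 0,0,0,0,-1, 0,0,0,0,-1]'
python3 -m pendant '[0,0,3,0,-1, 0,0,2,0,-1, 0,0,2,0,-1, 0,0,0,0,-1, 0,0,0,0,-1]'
```

```text
time: 27.08
position: [0.5529, -0.2755, 0.0602]
tcp_rot: [-2.035, 2.394, -0.0]
ft_force: [0.3, 0.6, -4.7]
finger_gap: 0.0415
grasp_force: 58.0
time: 27.5
position: [0.5527, -0.2755, 0.0527]
tcp_rot: [-2.034, 2.394, -0.0]
ft_force: [-0.2, -0.8, -4.4]
finger_gap: 0.0413
grasp_force: 58.0
```

```bash
python3 -m pendant '[0,0,1.5,0,-1, 0,0,1.5,0,-1, 0,0,1.5,0,-1, 0,0,0,0,-1, 0,0,0,0,-1]'
python3 -m pendant '[0,0,1,0,-1, 0,0,1,0,-1, 0,0,0,0,-1, 0,0,0,0,-1]' 25
```

```text
time: 27.92
position: [0.5528, -0.2756, 0.0485]
tcp_rot: [2.034, -2.394, 0.001]
ft_force: [-1.8, -0.4, 2.0]
finger_gap: 0.0411
grasp_force: 58.0
time: 28.25
position: [0.5529, -0.2767, 0.0478]
tcp_rot: [2.034, -2.393, 0.003]
ft_force: [-5.9, -0.6, 10.0]
finger_gap: 0.0419
grasp_force: 25.0
```

```bash
python3 -m pendant '[0,0,0,0,-1, 2.3,0,0.5,0,-1, 2.3,0,0.5,0,-1, 2.2,0,0.6,0,-1, 0,0,0,0,-1, 0,0,0,0,-1]' 12
python3 -m pendant '[2,0,0.8,0,-1, 2,0,0.8,0,-1, 2.1,0,0.8,0,-1, 0,0,0,0,-1, 0,0,0,0,-1]'
```

```text
time: 28.75
position: [0.5518, -0.283, 0.0446]
tcp_rot: [2.034, -2.394, 0.002]
ft_force: [-1.6, -2.9, 1.2]
finger_gap: 0.0421
grasp_force: 12.0
time: 29.17
position: [0.5501, -0.2875, 0.0412]
tcp_rot: [-2.034, 2.394, 0.003]
ft_force: [-0.1, -0.8, -4.0]
finger_gap: 0.042
grasp_force: 12.0
```

```bash
cat > pitch.py <<'E'
from h import *
W=cam("wrist");s=monitor.get_state();M=R.from_rotvec(s["tcp_rot"]).as_matrix()
g=cv2.cvtColor(W["img"],cv2.COLOR_BGR2GRAY)[:,316:326].mean(1)
print("exit row",np.argmax(g[100:320]<60)+100, g[150:420:5].round(0).astype(int).tolist())
for th in(-4,0,4,8,12,20,28):
    c,q=np.cos(np.radians(th)),np.sin(np.radians(th));G=s["position"]+[0,0,.008]
    f=lambda x,z:G+((x+.006)*c-(z-.042)*q)*M[:,0]+[0,0,(x+.006)*q+(z-.042)*c]
    print(th,"blade exit,lockfront,lockback",proj(W,[f(.05,.014),f(.033,.06),f(.015,.06)])[:,1].round(0),"heel,toe z",[round(f(x,0)[2]*1000,1) for x in(-.038,.028)])
go(0.546,-.3,.038,-100)
E
python3 pitch.py
```

```text
exit row 171 [222, 225, 225, 225, 92, 72, 74, 75, 75, 76, 102, 125, 130, 131, 132, 131, 131, 130, 130, 131, 129, 73, 75, 76, 86, 55, 29, 35, 35, 35, 32, 33, 24, 21, 25, 23, 21, 77, 77, 77, 77, 77, 76, 76, 75, 74, 76, 75, 70, 44, 49, 52, 54, 54]
-4 blade exit,lockfront,lockback [178. 255. 315.] heel,toe z [np.float64(9.5), np.float64(4.9)]
0 blade exit,lockfront,lockback [174. 262. 321.] heel,toe z [np.float64(7.2), np.float64(7.1)]
4 blade exit,lockfront,lockback [170. 271. 328.] heel,toe z [np.float64(5.1), np.float64(9.6)]
8 blade exit,lockfront,lockback [168. 280. 334.] heel,toe z [np.float64(3.2), np.float64(12.3)]
12 blade exit,lockfront,lockback [166. 290. 341.] heel,toe z [np.float64(1.5), np.float64(15.1)]
20 blade exit,lockfront,lockback [164. 311. 355.] heel,toe z [np.float64(-1.2), np.float64(21.3)]
28 blade exit,lockfront,lockback [167. 335. 369.] heel,toe z [np.float64(-2.9), np.float64(28.0)]
t 29.22 pos [ 0.5501 -0.2874  0.0412] yaw -99.28 tilt -1.0 turn 0.72 shift [13.1  1.8  3.2] n 0.32546045467860163 F [ 0.2 -0.7 -3.9] gap 0.042 q [-0.67  0.53  1.61  0.    1.    2.63]
```

```bash
python3 -m pendant '[1.5,0,1,0,-1, 1.5,0,1,0,-1, 1.5,0,1,0,-1, 0,0,0,0,-1, 0,0,0,0,-1]'
python3 -m pendant '[0,0,1,0,-1, 0,0,1,0,-1, 0,0,0,0,-1, 0,0,0,0,-1]'
python3 pitch.py
```

```text
time: 29.63
position: [0.5497, -0.2926, 0.0387]
tcp_rot: [2.034, -2.394, -0.001]
ft_force: [-0.6, 0.1, -3.5]
finger_gap: 0.0417
grasp_force: 12.0
time: 29.97
position: [0.55, -0.2931, 0.0376]
tcp_rot: [2.034, -2.394, 0.002]
ft_force: [-2.4, -1.4, 0.6]
finger_gap: 0.0423
grasp_force: 12.0
exit row 173 [147, 231, 231, 228, 221, 63, 64, 68, 115, 136, 145, 144, 143, 145, 144, 143, 143, 142, 90, 65, 69, 86, 29, 40, 44, 44, 41, 41, 42, 34, 37, 20, 24, 45, 75, 75, 77, 79, 77, 78, 78, 80, 78, 77, 77, 75, 74, 73, 69, 45, 49, 53, 54, 57]
-4 blade exit,lockfront,lockback [178. 254. 314.] heel,toe z [np.float64(5.8), np.float64(1.3)]
0 blade exit,lockfront,lockback [174. 262. 321.] heel,toe z [np.float64(3.5), np.float64(3.6)]
4 blade exit,lockfront,lockback [170. 270. 327.] heel,toe z [np.float64(1.4), np.float64(6.0)]
8 blade exit,lockfront,lockback [167. 279. 334.] heel,toe z [np.float64(-0.5), np.float64(8.7)]
12 blade exit,lockfront,lockback [165. 289. 341.] heel,toe z [np.float64(-2.2), np.float64(11.6)]
20 blade exit,lockfront,lockback [164. 311. 355.] heel,toe z [np.float64(-4.9), np.float64(17.7)]
28 blade exit,lockfront,lockback [167. 334. 369.] heel,toe z [np.float64(-6.6), np.float64(24.5)]
t 30.02 pos [ 0.55   -0.2931  0.0375] yaw -99.28 tilt -1.0 turn 0.72 shift [ 7.5  2.8 -0.5] n 0.19117761615686704 F [-1.4 -1.3  1.1] gap 0.0417 q [-0.68  0.54  1.6  -0.    1.    2.62]
```

```bash
python3 -m pendant '[0,0,1,0,-1, 0,0,1,0,-1, 0,0,0,0,-1, 0,0,0,0,-1]'
python3 -m pendant '[0,0,-0.8,0,-1, 0,0,0,0,0.5, 0,0,0,0,0.5, 0,0,0,0,0.5, 0,0,0,0,0.5, 0,0,0,0,0.5, 0,0,0,0,0.5]'
python3 -m pendant '[0,0,-10,0,0.5, 0,0,-25,0,0.5, 0,0,-35,0,0.5, 0,0,-35,0,0.5, 0,0,-35,0,0.5, 0,0,-20,0,0.5, 0,0,0,0,0.5, 0,0,0,0,0.5,0,0,0,0,0.5]'
python3 - <<'E'
from h import *
W=cam("wrist");S=cam("side")
# check tape against prediction: level, O from last TCP
M=R.from_rotvec(monitor.get_state()["tcp_rot"]).as_matrix();O=np.array([.55,-.2931,.004])+.006*M[:,0];print("O",O)
f=lambda x,y,z:O+x*M[:,0]-y*M[:,1]+[0,0,z]
for e in(.1035,.1075,.1115):print(e,"hook top outer W",proj(W,f(.053+e,0,.017)).round(0),"S",proj(S,f(.053+e,0,.017)).round(1))
print("exit,lockf,lockb",proj(W,[f(.05,0,.014),f(.033,0,.06),f(.015,0,.06)]).round(0).tolist())
g=cv2.cvtColor(W["img"],cv2.COLOR_BGR2GRAY)[:,314:326].mean(1).round(0).astype(int)
print(g[0:480:4].tolist());go(.55,-.2931,.2,-100)
E
```

```text
time: 30.35
position: [0.5501, -0.2932, 0.0373]
tcp_rot: [2.034, -2.393, 0.001]
ft_force: [-7.6, 0.9, 14.3]
finger_gap: 0.0419
grasp_force: 12.0
time: 30.93
position: [0.5499, -0.2925, 0.0356]
tcp_rot: [-2.034, 2.394, 0.0]
ft_force: [0.6, 0.1, -0.5]
finger_gap: 0.0661
grasp_force: 0.0
time: 31.68
position: [0.5493, -0.2922, 0.1951]
tcp_rot: [2.034, -2.394, -0.002]
ft_force: [-0.7, -0.3, -0.1]
finger_gap: 0.0662
grasp_force: 0.0
O [ 0.54903186 -0.29902137  0.00398964]
0.1035 hook top outer W [[320. -28.]] S [[445.6 431.1]]
0.1075 hook top outer W [[320. -35.]] S [[446.3 432.8]]
0.1115 hook top outer W [[320. -42.]] S [[447.  434.6]]
exit,lockf,lockb [[320.0, 138.0], [320.0, 172.0], [320.0, 200.0]]
[151, 192, 188, 193, 146, 193, 187, 193, 190, 193, 167, 192, 187, 192, 148, 193, 186, 194, 149, 194, 184, 192, 186, 191, 139, 191, 182, 191, 160, 191, 188, 182, 188, 185, 146, 62, 111, 120, 120, 120, 119, 111, 67, 36, 38, 39, 39, 37, 38, 35, 105, 110, 115, 112, 74, 75, 76, 75, 74, 73, 70, 70, 68, 68, 65, 63, 69, 129, 126, 122, 37, 106, 107, 108, 108, 108, 108, 110, 154, 177, 176, 177, 178, 179, 180, 180, 179, 179, 180, 180, 178, 178, 179, 179, 179, 178, 178, 178, 60, 35, 38, 41, 38, 40, 42, 44, 44, 43, 41, 54, 50, 50, 60, 81, 56, 51, 55, 55, 60, 65]
t 31.78 pos [ 0.5489 -0.2919  0.1939] yaw -99.29 tilt -1.0 turn 0.71 shift [ 1.  -1.3 -6.1] n 0.15194047466469798 F [-0.2 -0.  -0.5] gap 0.0663 q [-0.68  0.34  1.53  0.    1.28  2.62]
```

The tape stands upright where predicted: blade exit at row 140 against 138, lock at rows 171–199 against 172–200. A quick numeric check of the blade length remains.

```bash
python3 -m pendant '[20,0,0,0,0.5, 30,0,0,0,0.5, 20,0,0,0,0.5, 0,0,0,0,0.5, 0,0,0,0,0.5,0,0,0,0,0.5]'
python3 - <<'E'
from h import *
W=cam("wrist");M=R.from_rotvec(monitor.get_state()["tcp_rot"]).as_matrix();O=np.array([.549,-.299,.004])
f=lambda x,z:O+x*M[:,0]+[0,0,z]
for e in(.1035,.1075,.1115):print(e,"hook top outer, inner",proj(W,[f(.053+e,.017),f(.0505+e,.017)]).round(1).tolist(),"exit",proj(W,f(.05,.014)).round(0).tolist())
I=W["img"].astype(int);print([(r,I[r,316:326].mean(0).round(0).astype(int).tolist()) for r in range(50,150,3)])
g=I.mean(2)[:,316:326].mean(1);print("exit",g[230:300:2].round(0).tolist())
E
```

```text
time: 32.28
position: [0.5381, -0.3607, 0.1944]
tcp_rot: [-2.034, 2.394, 0.004]
ft_force: [-0.4, 0.8, 0.1]
finger_gap: 0.0661
grasp_force: 0.0
0.1035 hook top outer, inner [[319.9, 83.5], [319.9, 87.3]] exit [[320.0, 231.0]]
0.1075 hook top outer, inner [[319.9, 77.3], [319.9, 81.2]] exit [[320.0, 231.0]]
0.1115 hook top outer, inner [[319.9, 71.1], [319.9, 75.0]] exit [[320.0, 231.0]]
[(50, [152, 171, 189]), (53, [153, 173, 190]), (56, [153, 173, 190]), (59, [152, 172, 189]), (62, [152, 172, 189]), (65, [153, 173, 190]), (68, [152, 172, 189]), (71, [144, 163, 180]), (74, [130, 147, 161]), (77, [167, 180, 188]), (80, [134, 145, 152]), (83, [135, 146, 152]), (86, [127, 136, 143]), (89, [145, 158, 169]), (92, [155, 168, 181]), (95, [119, 128, 138]), (98, [134, 145, 156]), (101, [162, 174, 182]), (104, [191, 200, 197]), (107, [144, 151, 150]), (110, [191, 199, 197]), (113, [190, 200, 197]), (116, [190, 201, 198]), (119, [189, 200, 197]), (122, [147, 154, 153]), (125, [189, 200, 197]), (128, [188, 200, 197]), (131, [188, 200, 197]), (134, [186, 201, 198]), (137, [185, 200, 197]), (140, [185, 199, 197]), (143, [175, 188, 186]), (146, [165, 178, 176]), (149, [186, 200, 198])]
exit [54.0, 43.0, 47.0, 47.0, 48.0, 47.0, 57.0, 69.0, 75.0, 76.0, 76.0, 78.0, 76.0, 77.0, 75.0, 72.0, 62.0, 51.0, 48.0, 49.0, 52.0, 28.0, 20.0, 21.0, 23.0, 24.0, 20.0, 22.0, 21.0, 25.0, 19.0, 22.0, 20.0, 43.0, 69.0]
```

```bash
python3 -c "
from plant import ticket
print(ticket.close_job())"
```

```text
the job is handed in; nothing more can be done
None
```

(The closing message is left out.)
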